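# Put the sample canisters back in their own nests and cover the blue one

## Robot

A 6-joint arm with a two-finger parallel gripper is mounted at the origin on the work surface. World frame = base frame: x ahead of the robot, y to its left, z up, the work surface at z = 0. Lengths are in m, angles in degrees, forces in N, time in s.
With the tool pointing down it reaches from about 0.35 to 0.875 m from the base axis. Payload 15.5 kg.
Tool frame: the origin (TCP) lies at the very end of the fingers, on their centre line; the grasp point (between the pads) lies 19 mm behind it (robot.tcp_to_grasp is the distance from the TCP to the grasp point, in m); z points along the fingers, y is the line along which they close (so a half turn about z gives the same grasp; the last joint's range is limited). The gripper opens to 85 mm and grips with 20 to 120 N. Pads are 22 mm wide; open, the fingers measure 114 mm over their backs; the gripper's body (76 mm by 85 mm) begins 54 mm behind the grasp point. The pads swing forward as they close: fully open they stand 13 mm farther back than shut.
Start: joints at [-75.487, 28.281, 77.091, -0, 74.628, -5.472], TCP at [0.214, -0.587, 0.231] pointing down, gripper open.
Joint ranges: [-166.48, 166.48], [-47.26, 123.95], [12.59, 153.08], [-70.14, 250.14], [6.76, 159.57], [-176.63, 176.63]. Speed limits (degrees/s): [108.29, 108.29, 147.25, 172.46, 172.46, 172.46].

## Interface

Orientations are given as a 3x3 rotation matrix whose columns are the frame's x, y, z axes.
In Python, from workcell import robot gives the robot as it stands.
- The arm moves only by the shell command python3 shift.py 'ROWS' [OPENING]. ROWS is rows parted by semicolons, their numbers by spaces, 1 to 10 of them, each of 6 numbers: dx, dy, dz in m, then a rotation vector rx, ry, rz in degrees; each row shifts and turns the commanded pose from where the row before left it, along the tool's axes as they then stand; what a row does not reach is not made up. A row lasts 1/12 s, in which the tool goes at most 0.0417 m and 7.16 degrees, less where a joint would pass 70% of its speed; a pose out of reach is approached as far as the arm can. OPENING is the opening from 0.0 (shut) to 1.0 (fully open), set as the command begins (- or left out keeps the last). The fingers move at their own pace and stop on an object; the grip force is fixed at half the most. Time passes only in rows, so rows that do not move let the fingers close. It prints the time, the measured TCP pose, the force, the opening and the grip force at its end.
- robot.sense(): the state, without advancing time (a new reading comes with each control period).
- robot.camera(name): name is "scene" or "top" or "wrist"; returns the picture (420x560x3 uint8, red, green, blue); there is no depth.
- robot.get_calibration(name): a dict with "fx", "fy", "cx", "cy" (pixels), "rvec" (rotation vector, rad) and "tvec" (3), from world to camera coordinates, as OpenCV has them; the wrist camera has in their place "T_tool_cam" (4x4, takes a point from camera to tool coordinates, whose origin is the TCP and whose axes are the flange's). Camera axes: x right, y down, z forward; pixel columns grow to the right and rows downward; lengths in m; the calibration is good to about 2 mm. The wrist camera is an equidistant fisheye: a pixel r from the principal point sees the ray r / f radians off the axis. A picture is of the moment at which its call begins: read the wrist's pose just before it. get_calibration takes no time and is no camera call.
- robot.job_done(): hands the job in; it is judged then, once.
The state is a dict: "time_s": time; "q": joint angles; "joint_velocities": joint speeds; "joint_efforts": joint torques, N m; "ee_pos": TCP position; "orientation": TCP orientation; "contact_force": force on the tool from outside, world axes, zero at the start; "torque": the same for the moment, N m; "opening": opening from 0.0 (shut) to 1.0 (fully open); "finger_force": force on a finger pad.
Only numpy, scipy, OpenCV 4.12 (cv2) and the standard library are available. Lean on these libraries where they do the work, as an engineer would, in place of code of your own. Each camera call takes 0.05 s, during which the arm holds its last target. There are 200 camera calls.

## Task

The red, yellow and blue sample canisters on the inspection bench each stand in a nest of the wrong colour: move each into the nest of its own colour; the grey nest is empty and may serve as the free spot on the way. Only when all three are home, put the white keyed dust cover on the blue canister, turned so that its lugs drop into the notches and it sits fully home. Keep the canisters upright, set everything down gently without dropping it, and leave the bottle and the beaker alone.

Things in the scene. Friction and masses are not known exactly. Their poses are not given: they have to be found in the camera images.
- red_can: red round sample canister (sizes in mm), 48 diameter, 45 tall, 0.08 to 0.17 kg, bare-metal band near its foot. Recess in the top 38 diameter, 12 deep; its 5 thick wall has two notches, 13 to 17 wide, full depth, at +x and -x. Origin: centre of the underside, z up. Stands upright in a nest.
- yellow_can: yellow round sample canister (sizes in mm), 48 diameter, 45 tall, 0.08 to 0.17 kg, bare-metal band near its foot. Recess in the top 38 diameter, 12 deep; its 5 thick wall has two notches, 13 to 17 wide, full depth, at +x and -x. Origin: centre of the underside, z up. Stands upright in a nest.
- blue_can: blue round sample canister (sizes in mm), 48 diameter, 45 tall, 0.08 to 0.17 kg, bare-metal band near its foot. Recess in the top 38 diameter, 12 deep; its 5 thick wall has two notches, 13 to 17 wide, full depth, at +x and -x. Origin: centre of the underside, z up. Stands upright in a nest.
- red_nest: red round nest (shallow dish) fixed to the bench, in mm: 82 outside diameter, floor (bare metal) 5 above the bench, rim 6 thick, its top 10 above the bench, 70 inside diameter: a canister has 11 play all round. Origin: centre of the underside, at bench height. A canister of another colour stands in it at the start.
- yellow_nest: yellow round nest (shallow dish) fixed to the bench, in mm: 82 outside diameter, floor (bare metal) 5 above the bench, rim 6 thick, its top 10 above the bench, 70 inside diameter: a canister has 11 play all round. Origin: centre of the underside, at bench height. A canister of another colour stands in it at the start.
- blue_nest: blue round nest (shallow dish) fixed to the bench, in mm: 82 outside diameter, floor (bare metal) 5 above the bench, rim 6 thick, its top 10 above the bench, 70 inside diameter: a canister has 11 play all round. Origin: centre of the underside, at bench height. A canister of another colour stands in it at the start.
- grey_nest: grey round nest (shallow dish) fixed to the bench, in mm: 82 outside diameter, floor (bare metal) 5 above the bench, rim 6 thick, its top 10 above the bench, 70 inside diameter: a canister has 11 play all round. Origin: centre of the underside, at bench height. Empty at the start: the free spot.
- cover: white dust cover (mm), 50 g, 37 tall, on the bench. Plug 32 diameter, z 0 to 8, with 2 black lugs 8 wide, z 0 to 8, reaching 24 from the axis at +x and -x; white disc 48 diameter, z 8 to 13; black grip bar 34 along x, 14 along y, z 13 to 37. Origin: plug underside. Home: lugs in notches, disc on canister rim, origin 37 above the canister's; either way round fits. Misturned it rides 8 up.
- bottle: bystander: loose white bottle with black cap, 56 mm diameter, 100 mm tall, standing on the bench; origin: centre of its underside.
- beaker: bystander: loose steel beaker, 70 mm diameter at the rim, 70 mm tall, standing on the bench; origin: centre of its underside.

How it is judged (in metres and radians):
On the way, in this order (a step that is already met when the one before it is completed fails the run):
1. all three canisters stand released in the nests of their own colours (horizontal distance between red_can and red_nest below 0.013 m and z of red_can in the frame of red_nest below 0.008 m and angle between each of red_can, yellow_can, blue_can's own z axis and vertical below 0.1 rad and linear speed of each of red_can, yellow_can, blue_can below 0.02 m/s and contact force between each of red_can, yellow_can, blue_can and the fingers below 0.1 N and horizontal distance between yellow_can and yellow_nest below 0.013 m and z of yellow_can in the frame of yellow_nest below 0.008 m and horizontal distance between blue_can and blue_nest below 0.013 m and z of blue_can in the frame of blue_nest below 0.008 m), for 0.2 s.
2. the cover sits keyed and fully home on the blue canister (horizontal distance between cover and blue_can below 0.006 m and z of cover in the frame of blue_can between 0.033 and 0.04 m and angle between the x axis of cover and the x axis of blue_can, either way round below 0.25 rad and angle between cover's own z axis and vertical below 0.1 rad), for 0.2 s.
At the end, for the whole second after the job is handed in: Each canister stands upright on the floor of the nest of its own colour (within 13 mm of its centre); the cover is level on the blue canister, centred within 6 mm, lugs in the notches and its origin 33 to 40 mm above the canister's; all are released and at rest (all of step 1 and all of step 2 and linear speed of cover below 0.02 m/s and contact force between cover and the fingers below 0.1 N); the robot touches nothing.
It fails at once if a canister is tipped by more than about 35 degrees (angle between any of red_can, yellow_can, blue_can's own z axis and vertical above 0.6 rad).
It fails at once if a canister or the cover is dropped (falls free faster than 0.8 m/s, about 33 mm) ((linear speed of red_can above 0.8 m/s and contact force between red_can and the fingers below 0.05 N) or (linear speed of yellow_can above 0.8 m/s and contact force between yellow_can and the fingers below 0.05 N) or (linear speed of blue_can above 0.8 m/s and contact force between blue_can and the fingers below 0.05 N) or (linear speed of cover above 0.8 m/s and contact force between cover and the fingers below 0.05 N)).
It fails at once if the bottle or the beaker is shifted by more than 25 mm (distance of any of bottle, beaker from where it was at the start of the episode above 0.025 m).
It also fails if it takes over 120 s, if anything falls off the work surface, if the arm or the gripper's body presses on something with over 40 N, if the wrist force passes 120 N, or if a joint passes its speed limit or range.

## Working session

There is one attempt and no reset: what is moved stays moved. The work goes in short steps, Python scripts to look and compute and a shell command to move; the robot and the scene stay as the last step left them, time stands still between calls to the robot, and variables do not carry over. Pictures are saved under pics/ and viewed, at most 14 in all, crops included, and the job is handed in when it is done.

```bash
ls; mkdir -p pics
python3 - <<'E'
from workcell import robot
import cv2,numpy as np
s=robot.sense();print(s['time_s'],s['ee_pos'],s['orientation'],s['opening'])
for n in("top","scene"):
    c=robot.get_calibration(n);print(n,c)
    cv2.imwrite(f'pics/{n}0.png',cv2.cvtColor(robot.camera(n),cv2.COLOR_RGB2BGR))
print(robot.get_calibration("wrist"))
E
```

```text
pics
shift.py
workcell.py
0.0 [ 0.21351016 -0.58704119  0.23072257] [[ 9.39791175e-01  3.41749128e-01 -2.85808054e-04]
 [ 3.41749229e-01 -9.39790524e-01  1.11114923e-03]
 [ 1.11134580e-04 -1.14192292e-03 -9.99999342e-01]] 0.9993541788982199
top {'fx': 383.0633049690409, 'fy': 383.0633049690409, 'cx': 282.50381125033357, 'cy': 206.33709370938442, 'rvec': array([ 2.18953221, -2.18197143,  0.07173111]), 'tvec': array([0.00167116, 0.53318239, 0.82516692])}
scene {'fx': 438.9547877692366, 'fy': 438.9547877692366, 'cx': 285.1498343603978, 'cy': 201.58401396471672, 'rvec': array([ 1.57000321,  1.85657929, -0.86012407]), 'tvec': array([ 0.09408027, -0.30911361,  1.53442914])}
{'fx': 325.19226210127806, 'fy': 325.19226210127806, 'cx': 278.3080572801095, 'cy': 206.4193093638207, 'T_tool_cam': array([[ 8.98996807e-04, -9.45745155e-01, -3.24908130e-01,
         8.49558911e-02],
       [ 9.99999500e-01,  9.92247678e-04, -1.21317606e-04,
        -1.57354293e-03],
       [ 4.37124875e-04, -3.24907859e-01,  9.45745575e-01,
        -1.43412447e-01],
       [ 0.00000000e+00,  0.00000000e+00,  0.00000000e+00,
         1.00000000e+00]])}
```

View pics/top0.png

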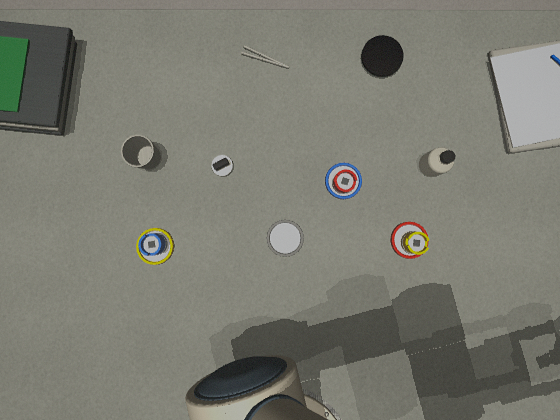

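View pics/scene0.png

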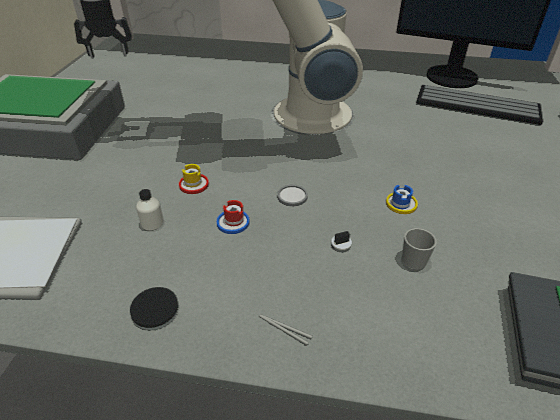

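The top view shows red in the blue nest (344,181), yellow in the red nest (410,240) and blue in the yellow nest (155,245). The grey nest at (285,238) is empty, the cover is at (222,166), the beaker at (138,151) and the bottle at (440,160). The scene view agrees. I'll measure positions next.

```bash
cat > h.py <<'E'
import cv2,numpy as np
from workcell import robot
def grab(n,f):
    s=robot.sense(); im=cv2.cvtColor(robot.camera(n),cv2.COLOR_RGB2BGR); cv2.imwrite(f'pics/{f}.png',im); return s,im
def ray(n,uv,s=None):
    c=robot.get_calibration(n); a=np.array([(uv[0]-c['cx'])/c['fx'],(uv[1]-c['cy'])/c['fy']])
    if n=='wrist':
        r=np.hypot(*a); d=np.array([*(a/max(r,1e-9)*np.sin(r)),np.cos(r)])
        T=c['T_tool_cam']; R=np.array(s['orientation']); return R@T[:3,3]+s['ee_pos'], R@T[:3,:3]@d
    R=cv2.Rodrigues(c['rvec'])[0]; return -R.T@c['tvec'], R.T@np.array([*a,1])
def at(n,uv,z,s=None):
    o,d=ray(n,uv,s); return (o+d*(z-o[2])/d[2])[:2]
def mask(im,col):
    h=cv2.cvtColor(im,cv2.COLOR_BGR2HSV); H,S,V=cv2.split(h)
    lo,hi={'r':(-8,8),'y':(20,35),'b':(98,125)}[col]
    Hs=((H.astype(int)+90)%180)-90 if col=='r' else H
    return ((Hs>=lo)&(Hs<=hi)&(S>130)&(V>50)).astype(np.uint8)
def circ(p):  # least-squares circle
    A=np.c_[2*p,np.ones(len(p))]; x=np.linalg.lstsq(A,(p**2).sum(1),rcond=None)[0]
    return x[:2],np.sqrt(x[2]+x[:2]@x[:2])
E
python3 - <<'E'
from h import *
im=cv2.imread('pics/top0.png')
nest={'b':(344,181),'r':(410,240),'y':(155,245)}
for c,(u,v) in nest.items():
    for cc in 'ryb':
        m=mask(im,cc)[v-24:v+24,u-24:u+24]
        if m.sum()<20: continue
        cs,_=cv2.findContours(m,cv2.RETR_EXTERNAL,cv2.CHAIN_APPROX_NONE)
        k=max(cs,key=len)[:,0]+[u-24,v-24]
        p=np.array([at('top',q,.01 if cc==c else .05) for q in cv2.convexHull(k.astype(np.int32))[:,0]])
        print('nest',c,'colour',cc,circ(p),m.sum())
for n,uv,z in(('grey',(285,238),.01),('cover',(222.5,165.5),.02),('beaker',(138,150),.07),('bottle',(447,157),.1)): print(n,at('top',uv,z))
big=np.hstack([cv2.resize(im[v-26:v+26,u-26:u+26],(260,260),interpolation=cv2.INTER_CUBIC) for u,v in [(155,245),(222,166),(344,181)]])
cv2.imwrite('pics/crop0.png',big)
E
```

```text
nest b colour r (array([ 0.58697184, -0.12884015]), np.float64(0.023745412362058755)) 160
nest b colour b (array([ 0.59243688, -0.13159667]), np.float64(0.04022902602392871)) 268
nest r colour r (array([ 0.46105179, -0.27668087]), np.float64(0.04052341004756333)) 225
nest r colour y (array([ 0.45634742, -0.27773028]), np.float64(0.026384404932748986)) 226
nest y colour y (array([0.44570583, 0.28596094]), np.float64(0.04090088922794622)) 307
nest y colour b (array([0.45071977, 0.27948357]), np.float64(0.02125803707569834)) 134
grey [ 0.46360178 -0.00222974]
cover [0.62318764 0.13663568]
beaker [0.64654045 0.30556613]
bottle [ 0.62776055 -0.32578703]
```

View pics/crop0.png

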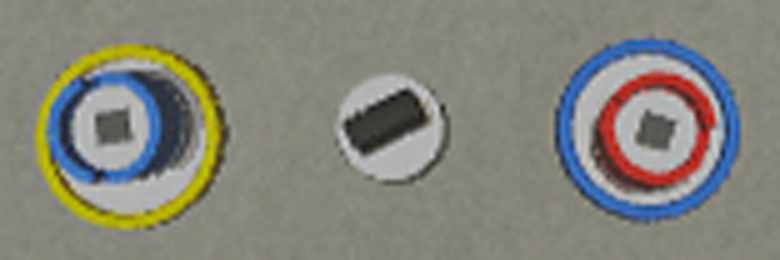

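The crops show the blue can on the left (ring centre at about 103,130, notches near the top and bottom), the cover bar tilted about 25°, and the red can on the right, centred near (655,128). Now I'll move over the red can.

```bash
cat >> h.py <<'E'
def to(x,y,z=None):  # tool-axis shift needed to reach a world point
    s=robot.sense(); p=np.array(s['ee_pos']); t=np.array([x,y,p[2] if z is None else z])
    d=np.array(s['orientation']).T@(t-p); print('shift',d.round(4),'rows',round(np.linalg.norm(d)/.04,1))
E
python3 shift.py '.034 -.0203 0 0 0 0;.034 -.0203 0 0 0 0;.034 -.0203 0 0 0 0;.034 -.0203 0 0 0 0;.034 -.0203 0 0 0 0;.034 -.0203 0 0 0 0;.034 -.0203 0 0 0 0;.034 -.0203 0 0 0 0' 1.0
python3 shift.py '.034 -.0203 0 0 0 0;.034 -.0203 0 0 0 0;.034 -.0203 0 0 0 0;.034 -.0203 0 0 0 0;.034 -.0203 0 0 0 0;.034 -.0203 0 0 0 0;.034 -.0203 0 0 0 0;0 0 0 0 0 0;0 0 0 0 0 0'
python3 - <<'E'
from h import *
s,im=grab('wrist','w1'); print(s['time_s'],s['ee_pos'])
to(.587,-.129)
E
```

```text
time_s: 0.77
ee_pos: [0.4145, -0.34, 0.2312]
orientation: [[0.94, 0.342, -0.0], [0.342, -0.94, 0.0], [-0.0, -0.0, -1.0]]
contact_force: [0.8, -0.4, 0.6]
opening: 1.0
finger_force: 0.0
time_s: 1.52
ee_pos: [0.5895, -0.1251, 0.2307]
orientation: [[0.939, 0.345, -0.001], [0.345, -0.939, 0.0], [-0.001, -0.0, -1.0]]
contact_force: [-1.0, -0.0, 0.9]
opening: 1.002
finger_force: 0.0
1.5167 [ 0.58952806 -0.12510186  0.23072662]
shift [-0.0026  0.0019  0.    ] rows 0.1
```

View pics/w1.png

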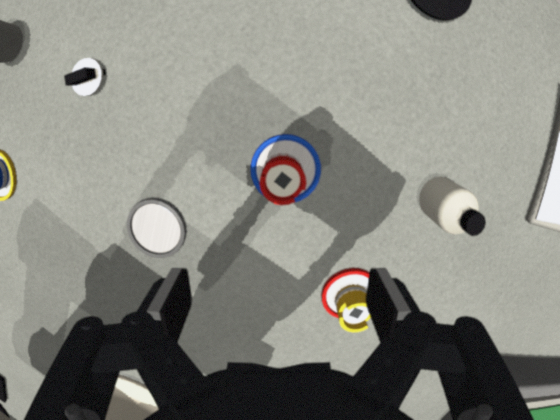

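The wrist view shows the red can in the blue nest at (282,181), the yellow can at (356,313), the grey nest at (157,227) and the bottle at (455,210). I'll fit the can's cylinder silhouette for an accurate position.

```bash
cat >> h.py <<'E'
from scipy.optimize import minimize
def proj(n,P,s):
    c=robot.get_calibration(n); P=np.atleast_2d(P).astype(float)
    if n=='wrist':
        T=c['T_tool_cam']; R=np.array(s['orientation'])@T[:3,:3]; o=np.array(s['orientation'])@T[:3,3]+s['ee_pos']
        q=(P-o)@R; h=np.hypot(q[:,0],q[:,1]); t=np.arctan2(h,q[:,2]); k=t/np.maximum(h,1e-9)
        return np.c_[q[:,0]*k*c['fx']+c['cx'],q[:,1]*k*c['fy']+c['cy']]
    return cv2.projectPoints(P,c['rvec'],c['tvec'],np.array([[c['fx'],0,c['cx']],[0,c['fy'],c['cy']],[0,0,1]]),None)[0][:,0]
A=np.linspace(0,2*np.pi,48)
def fit(n,im,s,col,xy,R,zs,win=.045):  # silhouette fit of upright disc/cylinder by convex hull IoU
    u,v=proj(n,[[*xy,zs[-1]]],s)[0]; m=mask(im,col)
    w=np.abs(proj(n,[[xy[0]+win,xy[1],zs[-1]],[xy[0],xy[1]+win,zs[-1]]],s)-[u,v]); w=np.hypot(*w.T).max()
    yy,xx=np.mgrid[:420,:560]; m[np.hypot(xx-u,yy-v)>w]=0
    m=cv2.morphologyEx(m,cv2.MORPH_CLOSE,np.ones((3,3)))
    cs,_=cv2.findContours(m,cv2.RETR_EXTERNAL,cv2.CHAIN_APPROX_NONE)
    k=cv2.convexHull(np.vstack([c for c in cs if len(c)>8]))
    def cost(p):
        P=np.vstack([np.c_[p[0]+R*np.cos(A),p[1]+R*np.sin(A),0*A+z] for z in zs])
        h=cv2.convexHull(proj(n,P,s).astype(np.float32)); i=cv2.intersectConvexConvex(h,k.astype(np.float32))[0]
        return -i/(cv2.contourArea(h)+cv2.contourArea(k)-i)
    r=minimize(cost,xy,method='Nelder-Mead',options=dict(initial_simplex=np.array(xy)+[[0,0],[.006,0],[0,.006]],xatol=1e-4,fatol=1e-5))
    return r.x.round(4),round(-r.fun,3)
E
python3 - <<'E'
from h import *
s=robot.sense(); w=cv2.imread('pics/w1.png'); t=cv2.imread('pics/top0.png')
for n,im in(('wrist',w),('top',t)):
    for what,a in dict(redcan=('r',(.587,-.129),.024,(.02,.05),.035),yelcan=('y',(.456,-.277),.024,(.02,.05),.035),bluecan=('b',(.451,.282),.024,(.02,.05),.035),bnest=('b',(.592,-.132),.041,(0,.01),.055),rnest=('r',(.461,-.277),.041,(0,.01),.055)).items():
        if n=='wrist' and what in('bluecan',): continue
        print(n,what,fit(n,im,s,*a))
to(.587,-.129,.02)
E
```

```text
wrist redcan (array([ 0.588 , -0.1292]), np.float64(0.919))
wrist yelcan (array([ 0.4538, -0.2816]), np.float64(0.83))
wrist bnest (array([ 0.5938, -0.1314]), np.float64(0.915))
wrist rnest (array([ 0.461 , -0.2783]), np.float64(0.574))
top redcan (array([ 0.5866, -0.13  ]), np.float64(0.844))
top yelcan (array([ 0.4554, -0.2826]), np.float64(0.909))
top bluecan (array([0.4505, 0.2833]), np.float64(0.73))
top bnest (array([ 0.5931, -0.1314]), np.float64(0.931))
top rnest (array([ 0.4615, -0.2769]), np.float64(0.889))
shift [-0.0024  0.002   0.2108] rows 5.3
```

```bash
python3 shift.py '-.0024 .0025 .036 0 0 0;0 0 .035 0 0 0;0 0 .035 0 0 0;0 0 .035 0 0 0;0 0 .035 0 0 0;0 0 .025 0 0 0;0 0 .01 0 0 0;0 0 0 0 0 0' 1.0
python3 shift.py '0 0 0 0 0 0;0 0 0 0 0 0;0 0 0 0 0 0;0 0 0 0 0 0;0 0 0 0 0 0;0 0 0 0 0 0;0 0 0 0 0 0;0 0 0 0 0 0' 0.0
```

```text
time_s: 2.23
ee_pos: [0.5856, -0.1307, 0.0184]
orientation: [[0.94, 0.34, -0.004], [0.34, -0.94, 0.001], [-0.003, -0.002, -1.0]]
contact_force: [-0.7, 0.6, 0.1]
opening: 1.002
finger_force: 0.0
time_s: 2.9
ee_pos: [0.5884, -0.1305, 0.0223]
orientation: [[0.94, 0.342, 0.003], [0.342, -0.94, -0.001], [0.002, 0.002, -1.0]]
contact_force: [-2.7, -1.9, 13.0]
opening: 0.544
finger_force: 59.9
```

```bash
python3 shift.py '0 0 -.015 0 0 0;0 0 -.03 0 0 0;0 0 -.035 0 0 0;-.0147 -.0326 0 0 0 0;-.0147 -.0326 0 0 0 0;-.0147 -.0326 0 0 0 0;-.0147 -.0326 0 0 0 0;-.0147 -.0326 0 0 0 0;0 0 0 0 0 0;0 0 0 0 0 0'
python3 - <<'E'
from h import *
s,im=grab('wrist','w2'); print(s['ee_pos'])
print(fit('top',grab('top','t2')[1],s,'r',(.4636,-.0022),.024,(.06,.125)) )
to(.4636,-.0022,.0225)
E
```

```text
time_s: 3.73
ee_pos: [0.4617, -0.0009, 0.1013]
orientation: [[0.939, 0.344, 0.001], [0.344, -0.939, -0.0], [0.001, 0.0, -1.0]]
contact_force: [0.6, -0.9, -1.6]
opening: 0.544
finger_force: 62.3
[ 0.46169223 -0.0009126   0.10128871]Traceback (most recent call last):
  File "<stdin>", line 3, in <module>
  File "h.py", line 39, in fit
    k=cv2.convexHull(np.vstack([c for c in cs if len(c)>8]))
                     ~~~~~~~~~^^^^^^^^^^^^^^^^^^^^^^^^^^^^^
    return _nx.concatenate(arrs, 0, dtype=dtype, casting=casting)
           ~~~~~~~~~~~~~~~^^^^^^^^^^^^^^^^^^^^^^^^^^^^^^^^^^^^^^^
ValueError: need at least one array to concatenate
```

View pics/w2.png

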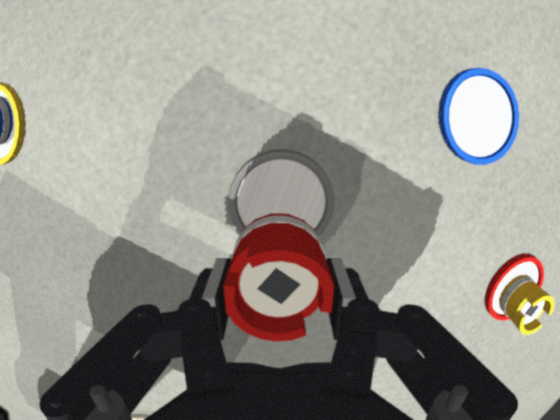

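The red can is held upright at (278,285) above the grey nest (280,198). Lowering it.

```bash
python3 -c "
from h import *
s=robot.sense();print(at('wrist',(280,198),.01,s))"
python3 shift.py '.0013 .002 .025 0 0 0;0 0 .025 0 0 0;0 0 .015 0 0 0;0 0 .006 0 0 0;0 0 .004 0 0 0;0 0 .002 0 0 0;0 0 0 0 0 0;0 0 0 0 0 0'
```

```text
[0.47427879 0.0018736 ]
time_s: 4.5
ee_pos: [0.4652, -0.0036, 0.0239]
orientation: [[0.94, 0.342, 0.001], [0.342, -0.94, -0.0], [0.001, 0.001, -1.0]]
contact_force: [0.6, 0.1, -2.3]
opening: 0.546
finger_force: 62.3
```

Run:
```python
from h import *
t=cv2.imread('pics/top0.png')
g=cv2.GaussianBlur(cv2.cvtColor(cv2.resize(t[208:268,255:315],None,fx=5,fy=5,interpolation=cv2.INTER_CUBIC),cv2.COLOR_BGR2GRAY),(5,5),0)
print(cv2.HoughCircles(g,cv2.HOUGH_GRADIENT,1,10,param1=80,param2=20,minRadius=60,maxRadius=110)[0][:4])
w=cv2.imread('pics/w2.png'); s=robot.sense(); s['ee_pos']=[.4617,-.0009,.1013]
# same orientation within 0.2 deg
print(fit('wrist',w,s,'b',(.593,-.131),.041,(0,.01),.055), at('wrist',(280,198),.01,s))
m=cv2.imread('pics/top0.png')
print([proj('top',[[x,y,.01]],None) for x,y in((.4636,-.0022),(.474,.002))])
m=w.copy()
P=[np.c_[.4636+r*np.cos(A),-.0022+r*np.sin(A),0*A+.01] for r in(.041,.035)]
for p in P: cv2.polylines(m,[proj('wrist',p,s).astype(int)],True,(0,255,0),1)
big=cv2.resize(m[130:350,180:400],(440,440))
t2=cv2.imread('pics/t2.png'); cv2.imwrite('pics/c2.png',np.hstack([big,cv2.resize(t[194:282,241:329],(440,440))[:, :350]]))
```

```text
[[150.5 150.5  76.5]
 [158.5 143.5  84.3]
 [159.5 155.5  85.7]
 [141.5 139.5  89.4]]
(array([ 0.5969, -0.1316]), np.float64(0.946)) [0.47209118 0.00317133]
[array([[284.98654376, 238.00075994]]), array([[283.10238327, 233.276946  ]])]
```

View pics/c2.png

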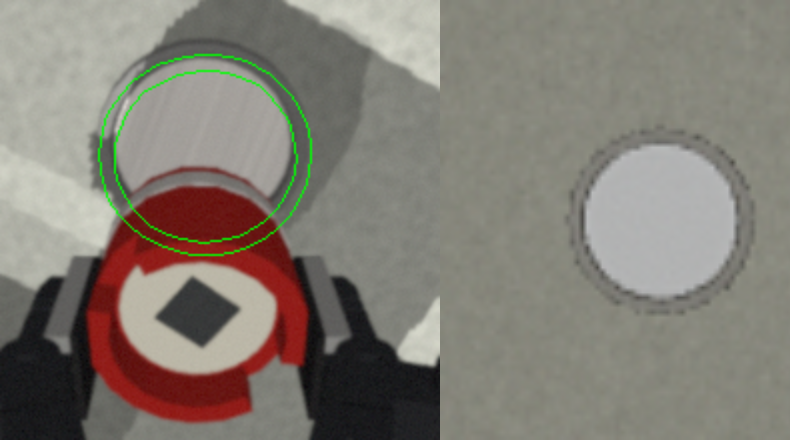

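The overlay shows the top-camera estimate of the grey nest sits only about 4 mm from the wrist image, and the tool is within that. So it's safe to set the can down and release.

```bash
python3 shift.py '0 0 .0015 0 0 0;0 0 0 0 0 0'
python3 shift.py '0 0 0 0 0 0;0 0 0 0 0 0;0 0 0 0 0 0;0 0 0 0 0 0;0 0 -.02 0 0 0;0 0 -.04 0 0 0;0 0 -.04 0 0 0;0 0 0 0 0 0;0 0 0 0 0 0' 1.0
python3 - <<'E'
from h import *
s,im=grab('wrist','w3'); print(s['ee_pos']); t=grab('top','t3')[1]
print(fit('wrist',im,s,'r',(.4642,-.003),.024,(.02,.05),.035))
print(fit('top',t,s,'b',(.593,-.1314),.041,(0,.01),.055))
to(.4515,.2825)
E
```

```text
time_s: 4.67
ee_pos: [0.4651, -0.0035, 0.0224]
orientation: [[0.94, 0.342, 0.002], [0.342, -0.94, -0.0], [0.001, 0.001, -1.0]]
contact_force: [0.0, -0.9, 2.7]
opening: 0.543
finger_force: 62.9
time_s: 5.42
ee_pos: [0.4658, -0.0036, 0.1237]
orientation: [[0.94, 0.342, 0.004], [0.342, -0.94, -0.001], [0.004, 0.002, -1.0]]
contact_force: [-0.4, -0.6, 0.5]
opening: 0.999
finger_force: 0.0
[ 0.4657707  -0.00357239  0.12372979]
(array([ 0.4663, -0.0013]), np.float64(0.953))
(array([ 0.5931, -0.1311]), np.float64(0.927))
shift [ 0.0857 -0.273   0.    ] rows 7.2
```

```bash
python3 shift.py '.0107 -.0341 -.006 0 0 0;.0107 -.0341 -.006 0 0 0;.0107 -.0341 -.006 0 0 0;.0107 -.0341 -.006 0 0 0;.0107 -.0341 -.006 0 0 0;.0107 -.0341 -.006 0 0 0;.0107 -.0341 -.006 0 0 0;.0107 -.0341 -.006 0 0 0;0 0 0 0 0 0;0 0 0 0 0 0'
python3 - <<'E'
from h import *
s,im=grab('wrist','w4'); print(s['ee_pos'])
r=fit('wrist',im,s,'b',(.451,.282),.024,(.02,.05),.035); print(r)
print('nest',fit('wrist',im,s,'y',(.446,.286),.041,(0,.01),.055))
to(*r[0],.021)
E
```

```text
time_s: 6.35
ee_pos: [0.451, 0.2836, 0.1684]
orientation: [[0.939, 0.345, -0.002], [0.345, -0.939, -0.001], [-0.002, 0.0, -1.0]]
contact_force: [0.6, -0.8, -0.3]
opening: 1.001
finger_force: 0.0
[0.45096321 0.28356792 0.16841899]
(array([0.4521, 0.2856]), np.float64(0.911))
nest (array([0.4475, 0.2896]), np.float64(0.961))
shift [ 0.0026 -0.0028  0.1473] rows 3.7
```

View pics/w4.png

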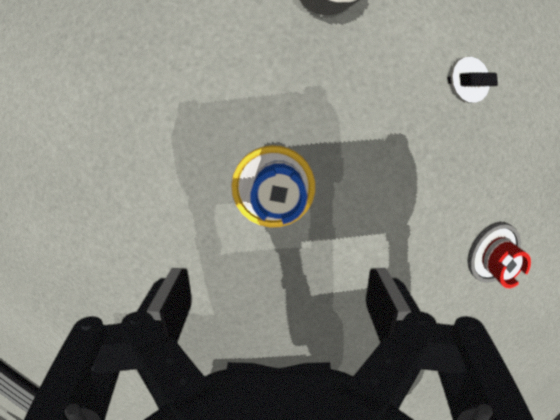

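The blue can is at (279,193), inside the yellow nest centred near (273,186). Grasping it.

```bash
python3 shift.py '.002 -.0025 .035 0 0 0;0 0 .035 0 0 0;0 0 .035 0 0 0;0 0 .025 0 0 0;0 0 .012 0 0 0;0 0 .005 0 0 0;0 0 0 0 0 0' 1.0
python3 shift.py '0 0 0 0 0 0;0 0 0 0 0 0;0 0 0 0 0 0;0 0 0 0 0 0;0 0 0 0 0 0;0 0 0 0 0 0;0 0 0 0 0 0' 0.0
python3 shift.py '0 0 -.01 0 0 0;0 0 -.03 0 0 0;0 0 -.04 0 0 0;0 0 0 0 0 0'
python3 - <<'E'
from h import *
to(.5945,-.131)
E
```

```text
time_s: 6.98
ee_pos: [0.452, 0.2838, 0.0213]
orientation: [[0.94, 0.341, -0.003], [0.341, -0.94, -0.001], [-0.003, 0.0, -1.0]]
contact_force: [-0.9, 0.3, -1.1]
opening: 1.002
finger_force: 0.0
time_s: 7.57
ee_pos: [0.4533, 0.2854, 0.024]
orientation: [[0.94, 0.342, 0.002], [0.342, -0.94, 0.001], [0.002, -0.0, -1.0]]
contact_force: [-1.4, -2.4, 10.9]
opening: 0.549
finger_force: 60.1
time_s: 7.9
ee_pos: [0.4553, 0.2866, 0.1093]
orientation: [[0.94, 0.342, 0.007], [0.342, -0.94, 0.004], [0.008, -0.001, -1.0]]
contact_force: [2.6, 1.0, 0.7]
opening: 0.54
finger_force: 62.2
shift [-0.0121  0.44   -0.0005] rows 11.0
```

```bash
python3 shift.py '-.0011 .04 0 0 0 0;-.0011 .04 0 0 0 0;-.0011 .04 0 0 0 0;-.0011 .04 0 0 0 0;-.0011 .04 0 0 0 0;-.0011 .04 0 0 0 0;-.0011 .04 0 0 0 0;-.0011 .04 0 0 0 0;-.0011 .04 0 0 0 0;-.0011 .04 0 0 0 0'
python3 shift.py '-.0011 .04 0 0 0 0;0 0 0 0 0 0;0 0 0 0 0 0;0 0 0 0 0 0'
python3 - <<'E'
from h import *
s,im=grab('wrist','w5'); z=s['ee_pos'][2]
b=z-.0235+.005
m=mask(im,'b'); m2=im.copy(); 
print(at('wrist',proj('wrist',[[.594,-.131,.01]],s)[0],.01,s))
for x,y in((.594,-.1312),(.597,-.1316)):
    for r in(.041,.035): cv2.polylines(m2,[proj('wrist',np.c_[x+r*np.cos(A),y+r*np.sin(A),0*A+.01],s).astype(int)],True,(0,255,0) if x<.595 else (0,0,255),1)
P=np.array(s['ee_pos'])[:2]
cv2.polylines(m2,[proj('wrist',np.c_[P[0]+.024*np.cos(A),P[1]+.024*np.sin(A),0*A+b+.045],s).astype(int)],True,(0,255,255),1)
cv2.imwrite('pics/c5.png',cv2.resize(m2[110:350,160:420],(780,600)))
to(.5945,-.131,.0245)
E
```

```text
time_s: 8.73
ee_pos: [0.5795, -0.0966, 0.104]
orientation: [[0.94, 0.342, 0.001], [0.342, -0.94, -0.0], [0.001, 0.001, -1.0]]
contact_force: [0.5, 1.2, -0.8]
opening: 0.54
finger_force: 62.2
time_s: 9.07
ee_pos: [0.5915, -0.1323, 0.1033]
orientation: [[0.94, 0.341, 0.0], [0.341, -0.94, 0.0], [0.0, -0.0, -1.0]]
contact_force: [-0.7, 0.5, -0.8]
opening: 0.541
finger_force: 62.3
[ 0.594 -0.131]
shift [0.0032 0.0005 0.0788] rows 2.0
```

View pics/c5.png

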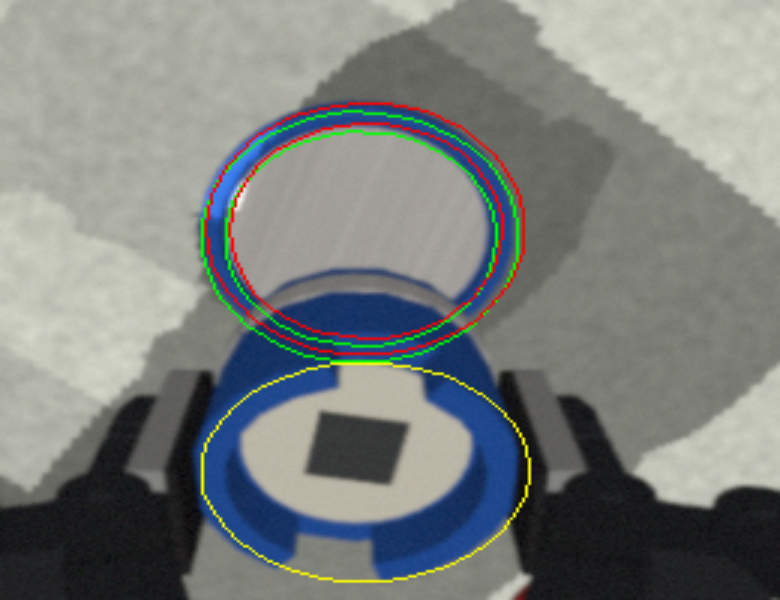

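The blue can is centred on the TCP with its notches nearly along tool x, at (382,378) and (335,555) in the crop. The nest centre lies between the green and red outlines. Lowering.

```bash
python3 shift.py '.004 .0 .03 0 0 0;0 0 .025 0 0 0;0 0 .013 0 0 0;0 0 .006 0 0 0;0 0 .003 0 0 0;0 0 .002 0 0 0;0 0 .001 0 0 0;0 0 0 0 0 0;0 0 0 0 0 0'
```

```text
time_s: 9.87
ee_pos: [0.596, -0.1308, 0.0241]
orientation: [[0.94, 0.342, 0.001], [0.342, -0.94, -0.0], [0.001, 0.001, -1.0]]
contact_force: [-2.2, 2.9, 7.7]
opening: 0.545
finger_force: 63.2
```

```bash
python3 shift.py '0 0 0 0 0 0;0 0 0 0 0 0;0 0 0 0 0 0;0 0 0 0 0 0;0 0 -.02 0 0 0;0 0 -.04 0 0 0;0 0 -.04 0 0 0;0 0 -.04 0 0 0;0 0 0 0 0 0;0 0 0 0 0 0' 1.0
python3 - <<'E'
from h import *
s,im=grab('wrist','w6'); print(s['ee_pos'])
print(fit('wrist',im,s,'b',(.596,-.1308),.024,(.02,.05),.035),fit('wrist',im,s,'b',(.595,-.131),.041,(0,.01),.055))
to(.4545,-.282)
E
python3 shift.py '-.033 .0167 0 0 0 0;-.033 .0167 0 0 0 0;-.033 .0167 0 0 0 0;-.033 .0167 0 0 0 0;-.033 .0167 0 0 0 0;-.02 .01 0 0 0 0;0 0 0 0 0 0;0 0 0 0 0 0'
python3 - <<'E'
from h import *
s,im=grab('wrist','w7'); print(s['ee_pos'])
r=fit('wrist',im,s,'y',(.4545,-.282),.024,(.02,.05),.04); print(r)
print('nest',fit('wrist',im,s,'r',(.461,-.277),.041,(0,.01),.055))
to(*r[0],.021)
E
```

```text
time_s: 10.7
ee_pos: [0.5968, -0.1315, 0.1653]
orientation: [[0.94, 0.342, 0.005], [0.342, -0.94, -0.002], [0.004, 0.003, -1.0]]
contact_force: [-0.2, -0.3, -1.4]
opening: 0.999
finger_force: 0.0
[ 0.59682835 -0.13148248  0.16528519]
(array([ 0.5956, -0.13  ]), np.float64(0.738)) (array([ 0.5947, -0.1296]), np.float64(0.952))
shift [-1.843e-01  9.350e-02 -1.000e-04] rows 5.2
time_s: 11.42
ee_pos: [0.4523, -0.2825, 0.1615]
orientation: [[0.941, 0.339, -0.002], [0.339, -0.941, 0.002], [-0.001, -0.002, -1.0]]
contact_force: [0.2, 0.4, 0.1]
opening: 0.999
finger_force: 0.0
[ 0.4523036  -0.28253026  0.16152015]
(array([ 0.4579, -0.2791]), np.float64(0.945))
nest (array([ 0.4635, -0.2751]), np.float64(0.922))
shift [ 0.0056 -0.0007  0.1407] rows 3.5
```

View pics/w7.png

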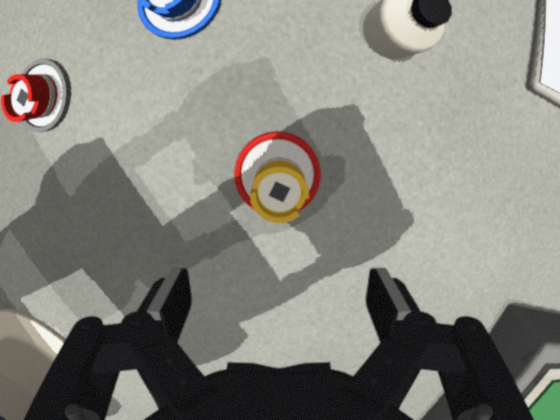

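The yellow can is at (279,192) in the red nest, centred near (278,172). Grasping it.

```bash
python3 shift.py '.005 -.0007 .033 0 0 0;0 0 .035 0 0 0;0 0 .033 0 0 0;0 0 .023 0 0 0;0 0 .011 0 0 0;0 0 .005 0 0 0;0 0 0 0 0 0' 1.0
python3 shift.py '0 0 0 0 0 0;0 0 0 0 0 0;0 0 0 0 0 0;0 0 0 0 0 0;0 0 0 0 0 0;0 0 0 0 0 0;0 0 0 0 0 0' 0.0
python3 shift.py '0 0 -.01 0 0 0;0 0 -.03 0 0 0;0 0 -.04 0 0 0;0 0 0 0 0 0'
python3 - <<'E'
from h import *
to(.4475,.2885)
E
```

```text
time_s: 12.05
ee_pos: [0.4582, -0.2791, 0.0221]
orientation: [[0.94, 0.343, -0.001], [0.343, -0.94, 0.001], [-0.001, -0.001, -1.0]]
contact_force: [-0.7, -0.4, -1.0]
opening: 0.997
finger_force: 0.0
time_s: 12.63
ee_pos: [0.4587, -0.2802, 0.0242]
orientation: [[0.94, 0.342, 0.002], [0.342, -0.94, -0.001], [0.001, 0.002, -1.0]]
contact_force: [-0.8, 1.3, 14.2]
opening: 0.546
finger_force: 59.4
time_s: 12.97
ee_pos: [0.4605, -0.2816, 0.1094]
orientation: [[0.94, 0.342, 0.007], [0.342, -0.94, -0.005], [0.005, 0.007, -1.0]]
contact_force: [2.0, -1.3, -0.2]
opening: 0.544
finger_force: 62.1
shift [ 0.1827 -0.5402 -0.003 ] rows 14.3
```

```bash
python3 shift.py '.0122 -.036 -.002 0 0 0;.0122 -.036 -.002 0 0 0;.0122 -.036 -.002 0 0 0;.0122 -.036 -.002 0 0 0;.0122 -.036 0 0 0 0;.0122 -.036 0 0 0 0;.0122 -.036 0 0 0 0;.0122 -.036 0 0 0 0;.0122 -.036 0 0 0 0'
python3 shift.py '.0122 -.036 0 0 0 0;.0122 -.036 0 0 0 0;.0122 -.036 0 0 0 0;.0122 -.036 0 0 0 0;.0122 -.036 0 0 0 0;.0122 -.036 0 0 0 0;0 0 0 0 0 0;0 0 0 0 0 0;0 0 0 0 0 0'
python3 - <<'E'
from h import *
grab('wrist','w8'); to(.4475,.2885,.0242)
E
```

```text
time_s: 13.72
ee_pos: [0.4504, 0.064, 0.1118]
orientation: [[0.94, 0.342, 0.001], [0.342, -0.94, 0.0], [0.001, 0.0, -1.0]]
contact_force: [1.5, -1.1, -0.7]
opening: 0.539
finger_force: 62.1
time_s: 14.47
ee_pos: [0.4453, 0.29, 0.1113]
orientation: [[0.94, 0.342, 0.0], [0.342, -0.94, -0.0], [0.0, 0.0, -1.0]]
contact_force: [0.2, -1.0, -1.0]
opening: 0.546
finger_force: 62.2
shift [0.0016 0.0016 0.087 ] rows 2.2
```

```bash
python3 shift.py '.002 .001 .035 0 0 0;0 0 .026 0 0 0;0 0 .014 0 0 0;0 0 .006 0 0 0;0 0 .003 0 0 0;0 0 .002 0 0 0;0 0 .001 0 0 0;0 0 0 0 0 0;0 0 0 0 0 0'
```

```text
time_s: 15.27
ee_pos: [0.4481, 0.2901, 0.0245]
orientation: [[0.94, 0.342, 0.001], [0.342, -0.94, 0.001], [0.001, -0.0, -1.0]]
contact_force: [0.2, 0.7, -1.0]
opening: 0.544
finger_force: 62.2
```

```bash
python3 shift.py '0 0 .0013 0 0 0;0 0 0 0 0 0'
python3 shift.py '0 0 0 0 0 0;0 0 0 0 0 0;0 0 0 0 0 0;0 0 0 0 0 0;0 0 -.02 0 0 0;0 0 -.04 0 0 0;0 0 -.04 0 0 0;0 0 -.04 0 0 0;0 0 0 0 0 0;0 0 0 0 0 0' 1.0
python3 - <<'E'
from h import *
s,im=grab('wrist','w9'); print(s['ee_pos'])
print(fit('wrist',im,s,'y',(.448,.29),.024,(.02,.05),.035))
E
python3 shift.py '-.0104 .035 0 0 0 0;-.0104 .035 0 0 0 0;-.0104 .035 0 0 0 0;-.0104 .035 0 0 0 0;-.0104 .035 0 0 0 0;-.0104 .035 0 0 0 0;-.0104 .035 0 0 0 0;-.0104 .035 0 0 0 0;0 0 0 0 0 0;0 0 0 0 0 0'
python3 - <<'E'
from h import *
s,im=grab('wrist','w10'); print(s['ee_pos'])
r=fit('wrist',im,s,'r',(.4663,-.0013),.024,(.02,.05),.04); print(r)
to(*r[0],.022)
E
```

```text
time_s: 15.43
ee_pos: [0.4482, 0.2902, 0.0242]
orientation: [[0.94, 0.342, 0.002], [0.342, -0.94, 0.001], [0.002, -0.0, -1.0]]
contact_force: [-4.7, -3.4, 27.7]
opening: 0.539
finger_force: 65.1
time_s: 16.27
ee_pos: [0.4489, 0.2906, 0.1647]
orientation: [[0.94, 0.342, 0.004], [0.342, -0.94, 0.002], [0.005, -0.001, -1.0]]
contact_force: [-0.4, 0.7, -1.1]
opening: 1.003
finger_force: 0.0
[0.44885047 0.29057108 0.16467086]
(array([0.4474, 0.2908]), np.float64(0.74))
time_s: 17.15
ee_pos: [0.4645, -0.0032, 0.1612]
orientation: [[0.941, 0.338, -0.003], [0.338, -0.941, 0.0], [-0.002, -0.001, -1.0]]
contact_force: [-0.3, -0.4, -0.0]
opening: 1.001
finger_force: 0.0
[ 0.46454999 -0.00320769  0.16120782]
(array([ 0.4664, -0.0011]), np.float64(0.949))
shift [0.0024 0.     0.1393] rows 3.5
```

```bash
python3 shift.py '.002 -.001 .033 0 0 0;0 0 .035 0 0 0;0 0 .033 0 0 0;0 0 .022 0 0 0;0 0 .011 0 0 0;0 0 .005 0 0 0;0 0 0 0 0 0' 1.0
python3 shift.py '0 0 0 0 0 0;0 0 0 0 0 0;0 0 0 0 0 0;0 0 0 0 0 0;0 0 0 0 0 0;0 0 0 0 0 0;0 0 0 0 0 0' 0.0
python3 shift.py '0 0 -.01 0 0 0;0 0 -.03 0 0 0;0 0 -.04 0 0 0;0 0 0 0 0 0'
python3 - <<'E'
from h import *
to(.463,-.276)
E
```

```text
time_s: 17.78
ee_pos: [0.4658, 0.0011, 0.0223]
orientation: [[0.939, 0.343, -0.003], [0.343, -0.939, 0.0], [-0.003, -0.001, -1.0]]
contact_force: [0.7, -0.6, 0.5]
opening: 0.997
finger_force: 0.0
time_s: 18.37
ee_pos: [0.4674, 0.0001, 0.0247]
orientation: [[0.94, 0.342, 0.002], [0.342, -0.94, -0.0], [0.002, 0.001, -1.0]]
contact_force: [-1.3, 3.5, 15.6]
opening: 0.546
finger_force: 59.1
time_s: 18.7
ee_pos: [0.4693, -0.0002, 0.1091]
orientation: [[0.94, 0.342, 0.008], [0.342, -0.94, -0.001], [0.007, 0.003, -1.0]]
contact_force: [2.8, -1.1, -0.5]
opening: 0.542
finger_force: 62.5
shift [-1.002e-01  2.570e-01  2.000e-04] rows 6.9
```

```bash
python3 shift.py '-.0125 .0321 0 0 0 0;-.0125 .0321 0 0 0 0;-.0125 .0321 0 0 0 0;-.0125 .0321 0 0 0 0;-.0125 .0321 0 0 0 0;-.0125 .0321 0 0 0 0;-.0125 .0321 0 0 0 0;-.0125 .0321 0 0 0 0;0 0 0 0 0 0;0 0 0 0 0 0'
python3 - <<'E'
from h import *
to(.463,-.276,.0247)
E
```

```text
time_s: 19.53
ee_pos: [0.4605, -0.2772, 0.1039]
orientation: [[0.941, 0.339, 0.001], [0.339, -0.941, -0.001], [0.001, 0.001, -1.0]]
contact_force: [0.2, 0.4, -1.9]
opening: 0.545
finger_force: 62.5
shift [ 0.0027 -0.0004  0.0792] rows 2.0
```

```bash
python3 shift.py '.0025 0 .03 0 0 0;0 0 .025 0 0 0;0 0 .012 0 0 0;0 0 .006 0 0 0;0 0 .003 0 0 0;0 0 .002 0 0 0;0 0 .001 0 0 0;0 0 0 0 0 0;0 0 0 0 0 0'
```

```text
time_s: 20.28
ee_pos: [0.4633, -0.2748, 0.0251]
orientation: [[0.94, 0.342, 0.001], [0.342, -0.94, -0.001], [0.001, 0.001, -1.0]]
contact_force: [-0.5, 0.1, -1.5]
opening: 0.548
finger_force: 62.5
```

```bash
python3 shift.py '0 0 .001 0 0 0;0 0 0 0 0 0'
python3 shift.py '0 0 0 0 0 0;0 0 0 0 0 0;0 0 0 0 0 0;0 0 0 0 0 0;0 0 -.02 0 0 0;0 0 -.04 0 0 0;0 0 -.04 0 0 0;0 0 -.04 0 0 0;0 0 0 0 0 0;0 0 0 0 0 0' 1.0
python3 - <<'E'
from h import *
s,im=grab('wrist','w11')
print(fit('wrist',im,s,'r',(.463,-.275),.024,(.02,.05),.035))
E
python3 shift.py '.03 -.0157 0 0 0 0;.03 -.0157 0 0 0 0;.03 -.0157 0 0 0 0;.03 -.0157 0 0 0 0;.03 -.0157 0 0 0 0;.024 -.0125 0 0 0 0;0 0 0 0 0 0;0 0 0 0 0 0;0 0 0 0 0 0'
python3 - <<'E'
from h import *
s,im=grab('wrist','w12'); t=grab('top','t12')[1]; print(s['ee_pos'])
print(fit('wrist',im,s,'b',(.5956,-.13),.024,(.02,.05),.033))
for col,xy in(('r',(.463,-.275)),('y',(.4475,.29)),('b',(.5956,-.13))): print('top',col,fit('top',t,s,col,xy,.024,(.02,.05),.035),fit('top',t,s,col,xy,.041,(0,.01),.055))
u,v=proj('wrist',[[.5956,-.13,.05]],s)[0].astype(int); print(u,v)
cv2.imwrite('pics/c12.png',np.hstack([cv2.resize(im[v-30:v+30,u-30:u+30],(480,480),interpolation=cv2.INTER_CUBIC)]))
to(.6232,.1366)
E
```

```text
time_s: 20.45
ee_pos: [0.4632, -0.2748, 0.0247]
orientation: [[0.94, 0.342, 0.001], [0.342, -0.94, -0.001], [0.001, 0.001, -1.0]]
contact_force: [-2.8, 2.4, 17.5]
opening: 0.543
finger_force: 64.5
time_s: 21.28
ee_pos: [0.4639, -0.2753, 0.1657]
orientation: [[0.94, 0.342, 0.004], [0.342, -0.94, -0.003], [0.002, 0.004, -1.0]]
contact_force: [-0.4, 0.2, -0.1]
opening: 1.002
finger_force: 0.0
(array([ 0.4619, -0.2736]), np.float64(0.746))
time_s: 22.08
ee_pos: [0.5944, -0.1295, 0.162]
orientation: [[0.94, 0.342, -0.003], [0.342, -0.94, 0.001], [-0.002, -0.001, -1.0]]
contact_force: [0.3, 0.0, 0.2]
opening: 0.998
finger_force: 0.0
[ 0.59441651 -0.12953875  0.16203382]
(array([ 0.5949, -0.13  ]), np.float64(0.787))
top r (array([ 0.4788, -0.2781]), np.float64(0.212)) (array([ 0.5019, -0.2885]), np.float64(0.166))
top y (array([0.4459, 0.2901]), np.float64(0.782)) (array([0.4457, 0.2868]), np.float64(0.944))
top b (array([ 0.5818, -0.1408]), np.float64(0.097)) (array([ 0.5972, -0.1332]), np.float64(0.068))
281 201
shift [ 1.181e-01 -2.411e-01  1.000e-04] rows 6.7
```

View pics/c12.png

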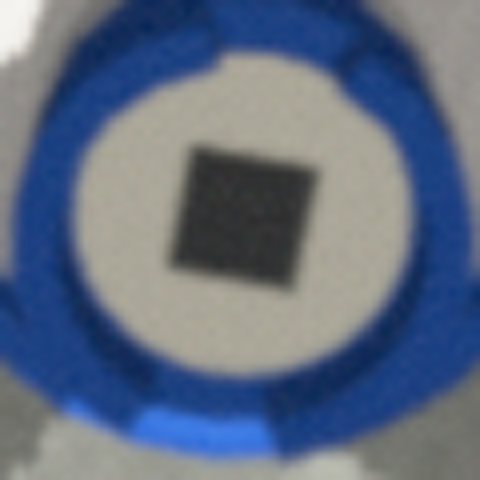

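The canisters are home. The crop shows the blue can with a dark square of about 15 px at crop centre (243,218), rotated about 9°, and notches at (285,60) and (200,430). I'll compute its centre and yaw, then move over the cover.

```bash
python3 - <<'E'
from h import *
s=robot.sense(); f=lambda p:(251+(p[0]-4)/8,171+(p[1]-4)/8)
c=np.array([at('wrist',f(p),.038,s) for p in((190,148),(318,168),(294,292),(170,268))])
print('sq centre',c.mean(0),'sides mm',np.linalg.norm(np.roll(c,-1,0)-c,axis=1)*1e3)
a=(c[0]-c[3]+c[1]-c[2]); print('yaw',np.degrees(np.arctan2(a[1],a[0])))
# recess floor edge circle / notch corners
n=[at('wrist',f((287,62)),.038,s),at('wrist',f((204,420)),.05,s)]; d=n[0]-n[1]; print('notch',n,np.degrees(np.arctan2(d[1],d[0])))
E
python3 shift.py '.0169 -.0344 0 0 0 0;.0169 -.0344 0 0 0 0;.0169 -.0344 0 0 0 0;.0169 -.0344 0 0 0 0;.0169 -.0344 0 0 0 0;.0169 -.0344 0 0 0 0;.0169 -.0344 0 0 0 0;0 0 0 0 0 0;0 0 0 0 0 0;0 0 0 0 0 0'
python3 - <<'E'
from h import *
s,im=grab('wrist','w13'); print(s['ee_pos'],s['q'])
u,v=proj('wrist',[[.6232,.1366,.025]],s)[0].astype(int); print(u,v)
cv2.imwrite('pics/c13.png',cv2.resize(im[v-30:v+30,u-30:u+30],(480,480),interpolation=cv2.INTER_CUBIC))
E
```

```text
sq centre [ 0.594953   -0.13059837] sides mm [13.91724776 14.3108763  13.78555818 13.74742578]
yaw 10.369303651843238
notch [array([ 0.6130135, -0.1289546]), array([ 0.57613926, -0.13300921])] 6.2748997792910455
time_s: 23.02
ee_pos: [0.6239, 0.1361, 0.1632]
orientation: [[0.94, 0.341, -0.001], [0.341, -0.94, -0.0], [-0.001, 0.0, -1.0]]
contact_force: [0.8, -0.5, -1.8]
opening: 1.001
finger_force: 0.0
[0.62393222 0.13612049 0.16324658] [ 6.96215065e+00  3.32298613e+01  7.94987887e+01 -2.07994097e-02
  6.73074732e+01  7.70083207e+01]
279 194
```

View pics/c13.png

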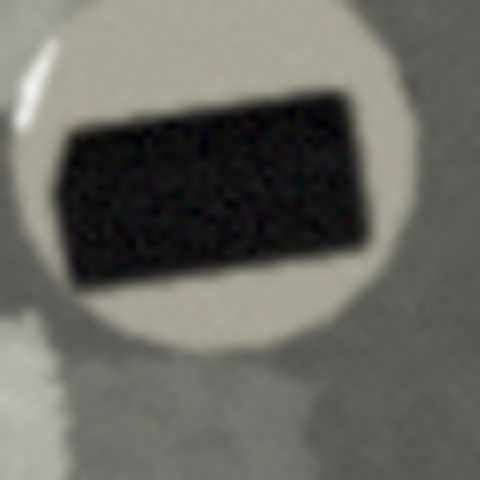

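The bar is seen from (70,130) and (345,92) to (370,245) and (78,290), at about -8° in the image. I'll fit a cuboid silhouette.

```bash
cat >> h.py <<'E'
def bar(im,s,xy,z0,th0,win=26):
    u,v=proj('wrist',[[*xy,z0+.03]],s)[0]
    m=(im.max(2)<45).astype(np.uint8); yy,xx=np.mgrid[:420,:560]; m[np.hypot(xx-u,yy-v)>win]=0
    cs,_=cv2.findContours(m,cv2.RETR_EXTERNAL,cv2.CHAIN_APPROX_NONE); k=cv2.convexHull(max(cs,key=cv2.contourArea))
    def cost(p):
        a=np.radians(p[2]); R=np.array([[np.cos(a),-np.sin(a)],[np.sin(a),np.cos(a)]])
        q=np.array([[.017,.007],[.017,-.007],[-.017,-.007],[-.017,.007]])@R.T+p[:2]/1e3
        h=cv2.convexHull(np.vstack([proj('wrist',np.c_[q,[z]*4],s) for z in(z0+.013,z0+.037)]).astype(np.float32))
        i=cv2.intersectConvexConvex(h,k.astype(np.float32))[0]; return -i/(cv2.contourArea(h)+cv2.contourArea(k)-i)
    x0=np.array([xy[0]*1e3,xy[1]*1e3,th0]); r=minimize(cost,x0,method='Nelder-Mead',options=dict(initial_simplex=x0+np.vstack([np.zeros(3),np.diag([5,5,8])]),xatol=.02,fatol=1e-5))
    return r.x.round(2),-r.fun
E
python3 - <<'E'
from h import *
s=robot.sense(); im=cv2.imread('pics/w13.png')
for t in(-60,-70,-80,120): print(bar(im,s,(.624,.137),0,t))
E
```

```text
(array([629.94, 142.77, -59.67]), np.float64(0.7690681513526317))
(array([630.34, 141.72, -58.82]), np.float64(0.7691353422918306))
(array([629.1 , 142.81, -60.01]), np.float64(0.7682670928209342))
(array([629.94, 142.77, 120.33]), np.float64(0.7690681513526317))
```

Run:
```python
from h import *
s=robot.sense(); im=cv2.imread('pics/w13.png')
p,i=bar(im,s,(.629,.142),0,-60,34); print(p,i)
m=im.copy(); a=np.radians(p[2]); R=np.array([[np.cos(a),-np.sin(a)],[np.sin(a),np.cos(a)]])
q=np.array([[.017,.007],[.017,-.007],[-.017,-.007],[-.017,.007]])@R.T+p[:2]/1e3
f=lambda P:((proj('wrist',P,s)-[249,164]+.5)*8).astype(int)
b=cv2.resize(im[164:224,249:309],(480,480),interpolation=cv2.INTER_CUBIC)
for z,c in((.013,(0,255,255)),(.037,(0,255,0))): cv2.polylines(b,[f(np.c_[q,[z]*4])],True,c,1)
cv2.polylines(b,[f(np.c_[p[0]/1e3+.024*np.cos(A),p[1]/1e3+.024*np.sin(A),0*A+.013])],True,(0,0,255),1)
cv2.imwrite('pics/c13b.png',b)
```

```text
[630.3  141.82 -58.91] 0.7691299406730625
```

View pics/c13b.png

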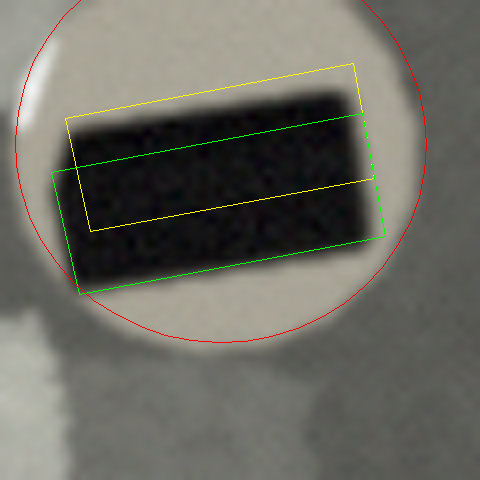

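The model fits to within about 1 mm, and the bar axis is about -61° (equivalently 119°). I'll turn the tool so its x axis is at 119°.

```bash
python3 shift.py '0 0 0 0 0 -7;0 0 0 0 0 -7;0 0 0 0 0 -7;0 0 0 0 0 -7;0 0 0 0 0 -7;0 0 0 0 0 -7;0 0 0 0 0 -7;0 0 0 0 0 -7;0 0 0 0 0 -7;0 0 0 0 0 -7' >/dev/null
python3 shift.py '0 0 0 0 0 -7;0 0 0 0 0 -7;0 0 0 0 0 -7;0 0 0 0 0 -7;0 0 0 0 0 -1;0 0 0 0 0 0;0 0 0 0 0 0;0 0 0 0 0 0'
python3 - <<'E'
from h import *
s,im=grab('wrist','w14'); print(s['ee_pos'],s['q'])
p,i=bar(im,s,(.6293,.1424),0,119,34); print(p,i)
a=np.radians(p[2]); R=np.array([[np.cos(a),-np.sin(a)],[np.sin(a),np.cos(a)]])
q=np.array([[.017,.007],[.017,-.007],[-.017,-.007],[-.017,.007]])@R.T+p[:2]/1e3
o=proj('wrist',[[.6293,.1424,.025]],s)[0].astype(int)-30
f=lambda P:((proj('wrist',P,s)-o+.5)*8).astype(int)
b=cv2.resize(im[o[1]:o[1]+60,o[0]:o[0]+60],(480,480),interpolation=cv2.INTER_CUBIC)
for z,c in((.013,(0,255,255)),(.037,(0,255,0))): cv2.polylines(b,[f(np.c_[q,[z]*4])],True,c,1)
cv2.imwrite('pics/c14.png',b); to(*p[:2]/1e3)
E
```

```text
time_s: 24.57
ee_pos: [0.6242, 0.1366, 0.1635]
orientation: [[-0.481, 0.877, -0.0], [0.877, 0.481, -0.0], [-0.0, -0.0, -1.0]]
contact_force: [-0.1, -0.1, 0.2]
opening: 1.002
finger_force: 0.0
[0.62424846 0.13655278 0.16349531] [ 6.98818040e+00  3.32292102e+01  7.94540078e+01 -1.95599900e-03
  6.73195448e+01 -2.17762035e+01]
[630.03 141.03 117.85] 0.7396649416281937
shift [ 0.001   0.0072 -0.    ] rows 0.2
```

View pics/c14.png

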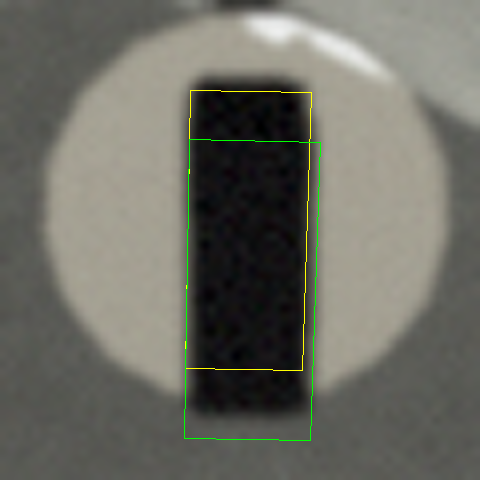

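The bar now lies along tool x: columns 190–305, rows 78–412, with the disc's left and right edges at columns 45 and 450. I'll refine the centre from these edges.

Run:
```python
from h import *
s=robot.sense(); o=proj('wrist',[[.6293,.1424,.025]],s)[0].astype(int)-30
R=np.array(s['orientation']).T
def t(p,z): w=at('wrist',(o[0]+p[0]/8-.5,o[1]+p[1]/8-.5),z,s); return (R@(np.array([*w,z])-s['ee_pos']))[:2]*1e3
print('-x end top',t((247,412),.037)+[17,0],'+x end foot',t((247,78),.013)-[17,0],'disc l/r',t((45,212),.013),t((450,212),.013),'disc top foot',t((215,12),.010)-[24,0])
```

```text
-x end top [4.39442551 6.85493875] +x end foot [2.7092869  7.06315206] disc l/r [  3.61922916 -16.52769804] [ 3.70765087 31.02778796] disc top foot [2.89688411 3.3661519 ]
```

```bash
python3 shift.py '.0035 .0071 .035 0 0 0;0 0 .035 0 0 0;0 0 .035 0 0 0;0 0 .026 0 0 0;0 0 .012 0 0 0;0 0 .004 0 0 0;0 0 0 0 0 0;0 0 0 0 0 0' 1.0
python3 shift.py '0 0 0 0 0 0;0 0 0 0 0 0;0 0 0 0 0 0;0 0 0 0 0 0;0 0 0 0 0 0;0 0 0 0 0 0;0 0 0 0 0 0;0 0 0 0 0 0;0 0 0 0 0 0;0 0 0 0 0 0' 0.0
```

```text
time_s: 25.28
ee_pos: [0.6297, 0.1437, 0.0179]
orientation: [[-0.484, 0.875, 0.002], [0.875, 0.484, 0.0], [-0.001, 0.002, -1.0]]
contact_force: [0.5, -0.3, -0.1]
opening: 1.0
finger_force: 0.0
time_s: 26.12
ee_pos: [0.629, 0.1437, 0.0169]
orientation: [[-0.485, 0.875, 0.001], [0.875, 0.485, 0.0], [-0.0, 0.001, -1.0]]
contact_force: [-0.5, 1.1, 6.2]
opening: 0.146
finger_force: 59.3
```

```bash
python3 shift.py '0 0 -.01 0 0 0;0 0 -.035 0 0 0;0 0 -.04 0 0 0;0 0 -.04 0 0 0;0 0 0 0 0 0'
python3 shift.py '0 0 0 0 0 -7;0 0 0 0 0 -7;0 0 0 0 0 -7;0 0 0 0 0 -7;0 0 0 0 0 -7;0 0 0 0 0 -7;0 0 0 0 0 -7;0 0 0 0 0 -7;0 0 0 0 0 -7;0 0 0 0 0 -7'
python3 shift.py '0 0 0 0 0 0;0 0 0 0 0 0'
python3 - <<'E'
from h import *
to(.595,-.1306)
E
```

```text
time_s: 26.53
ee_pos: [0.6323, 0.1441, 0.1499]
orientation: [[-0.485, 0.875, 0.011], [0.875, 0.485, 0.001], [-0.004, 0.01, -1.0]]
contact_force: [1.7, 1.2, 1.0]
opening: 0.148
finger_force: 58.6
time_s: 27.37
ee_pos: [0.6287, 0.1436, 0.142]
orientation: [[-0.987, -0.162, 0.0], [-0.162, 0.987, 0.0], [-0.0, -0.0, -1.0]]
contact_force: [-0.5, -0.2, -0.9]
opening: 0.148
finger_force: 58.5
time_s: 27.53
ee_pos: [0.6287, 0.1436, 0.1419]
orientation: [[-0.988, -0.152, 0.0], [-0.152, 0.988, 0.0], [-0.0, 0.0, -1.0]]
contact_force: [-0.2, 0.2, -0.8]
opening: 0.146
finger_force: 58.5
shift [ 0.0751 -0.2659 -0.    ] rows 6.9
```

```bash
python3 shift.py '.0094 -.0332 0 0 0 0;.0094 -.0332 0 0 0 0;.0094 -.0332 0 0 0 0;.0094 -.0332 0 0 0 0;.0094 -.0332 0 0 0 0;.0094 -.0332 0 0 0 0;.0094 -.0332 0 0 0 0;.0094 -.0332 0 0 0 0;0 0 0 0 0 0;0 0 0 0 0 0'
python3 - <<'E'
from h import *
s,im=grab('wrist','w15'); print(s['ee_pos']); to(.595,-.1306)
cv2.imwrite('pics/c15.png',cv2.resize(im[110:310,180:380],(600,600),interpolation=cv2.INTER_CUBIC))
E
```

```text
time_s: 28.37
ee_pos: [0.5957, -0.1323, 0.1417]
orientation: [[-0.989, -0.149, 0.0], [-0.149, 0.989, -0.0], [-0.0, -0.0, -1.0]]
contact_force: [-0.3, -0.6, -1.2]
opening: 0.15
finger_force: 58.8
[ 0.5956878  -0.13227796  0.14165704]
shift [0.0007 0.0005 0.    ] rows 0.0
```

View pics/c15.png

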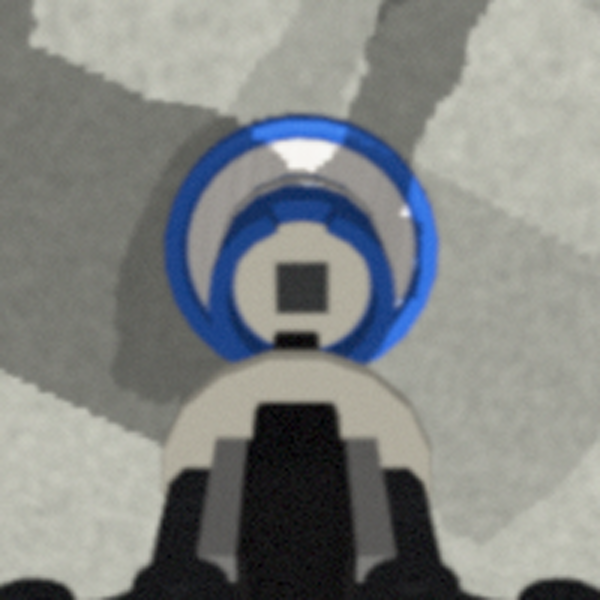

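The square mark at (302,287) is aligned with the image, so the yaw matches. The lug is at (297,333) and the disc edges are at columns 163 and 432. I'll compute the remaining offset.

Run:
```python
from h import *
s=robot.sense(); R=np.array(s['orientation']).T; z0=s['ee_pos'][2]-.0169
def t(p,z): w=at('wrist',(180+p[0]/3-.33,110+p[1]/3-.33),z,s); return (R@(np.array([*w,z])-s['ee_pos']))[:2]*1e3
print('sq',t((302,287),.038),'can rim l/r',t((211,285),.05),t((393,285),.05))
print('lug tip',t((297,333),z0)-[24,0],'disc front',t((297,348),z0+.008)-[24,0],'disc l/r',t((163,470),z0+.013),t((432,470),z0+.013),'bar front top/bottom',t((297,404),z0+.013)-[17,0])
```

```text
sq [-0.95900079  3.58146129] can rim l/r [  3.6235888 -19.6864005] [ 3.65895275 26.70282055]
lug tip [-4.19525983  2.10145312] disc front [-3.7792234   2.09018297] disc l/r [ -0.76753967 -21.14461517] [-0.74898661 25.55534345] bar front top/bottom [-4.85528172  2.09419309]
```

```bash
python3 shift.py '.0015 .0012 .025 0 0 0;0 0 .025 0 0 0;0 0 .012 0 0 0;0 0 0 0 0 0;0 0 0 0 0 0;0 0 0 0 0 0'
python3 - <<'E'
from h import *
s,im=grab('wrist','w16'); print(s['ee_pos'])
cv2.imwrite('pics/c16.png',cv2.resize(im[150:300,190:365],(700,600),interpolation=cv2.INTER_CUBIC))
E
```

```text
time_s: 28.92
ee_pos: [0.5951, -0.1293, 0.0806]
orientation: [[-0.988, -0.156, 0.001], [-0.156, 0.988, -0.0], [-0.001, -0.001, -1.0]]
contact_force: [0.1, 0.0, 0.4]
opening: 0.148
finger_force: 58.7
[ 0.59507294 -0.12927321  0.08059678]
```

View pics/c16.png

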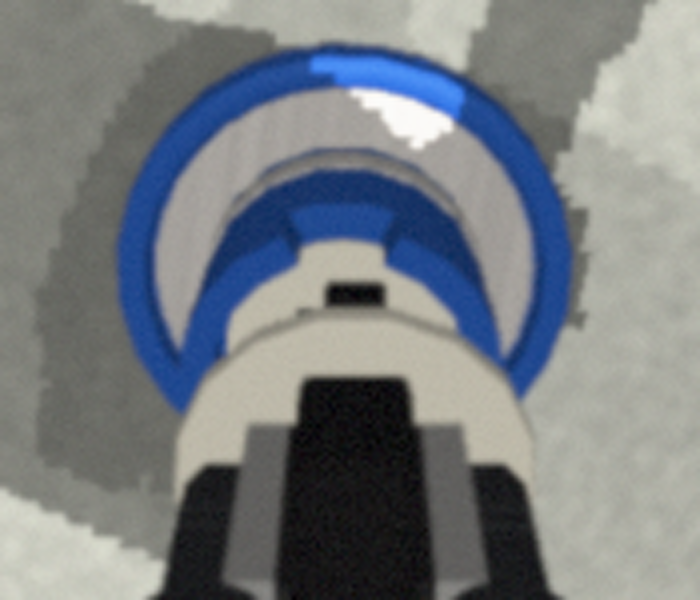

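The last crop shows the notch floor's outer edge at (343,207), the lug's lower outer edge at (356,283) and the disc's sides at columns 177 and 533. From here I'll work from numbers only, since I've used up my picture views.

Run:
```python
from h import *
s=robot.sense(); R=np.array(s['orientation']).T; z0=s['ee_pos'][2]-.0169
def t(p,z): w=at('wrist',(190+p[0]/4-.375,150+p[1]/4-.375),z,s); return (R@(np.array([*w,z])-s['ee_pos']))[:2]*1e3
print('can: notch outer',t((343,207),.038)-[23.2,0],'inner',t((343,240),.038)-[17.8,0],'rim l/r',t((197,340),.05),t((500,340),.05),'notch corners outer',t((290,209),.038),t((396,209),.038),'nest l/r',t((117,250),.01),t((572,250),.01),'nest front',t((345,45),.01)-[41,0])
print('cover: lug',t((356,283),z0)-[23.8,0],'disc front low',t((356,310),z0+.008)-[24,0],'disc l/r',t((177,440),z0+.013),t((533,440),z0+.013),'bar front foot',t((356,378),z0+.013)-[17,0])
```

```text
can: notch outer [-1.06351292  0.14539837] inner [-0.93189169  0.13477411] rim l/r [  5.47428711 -21.26102321] [ 5.53815785 23.25358637] notch corners outer [21.81350683 -7.8417982 ] [21.82916931  8.12515835] nest l/r [  5.02685679 -40.16581306] [ 5.12242272 40.33146129] nest front [0.52853446 0.27588813]
cover: lug [-3.82511371  2.07234108] disc front low [-4.57359752  2.06329275] disc l/r [  3.20407902 -20.98767886] [ 3.25702019 24.88544975] bar front foot [-4.73796385  2.06636486]
```

Run:
```python
from h import *
s=robot.sense(); c=robot.get_calibration('wrist'); print(c['T_tool_cam'][:3,3],c['cx'],c['cy'],c['fx'])
print(s['ee_pos'],np.array(s['orientation']).round(4),s['q'])
R=np.array(s['orientation']).T
uv=(190+356/4-.375,150+283/4-.375); o,d=ray('wrist',uv,s); print(uv,R@(o-s['ee_pos']),R@d)
```

```text
[ 0.08259507  0.00179919 -0.14341407] 278.3080572801095 206.4193093638207 325.19226210127806
[ 0.59513843 -0.12943267  0.08077152] [[-9.877e-01 -1.562e-01  1.800e-03]
 [-1.562e-01  9.877e-01 -6.000e-04]
 [-1.600e-03 -8.000e-04 -1.000e+00]] [-1.78858289e+01  3.69517941e+01  8.81400464e+01  5.05823871e-04
  5.48028581e+01 -1.16871039e+02]
(278.625, 220.375) [ 0.08259507  0.00179919 -0.14341407] [-0.36390542  0.00158735  0.93143455]
```

The camera extrinsic carries a roughly constant bias of about 2 mm in the world frame. It cancels in the relative measurement, so I'll shift x by +2.4 mm and y by -1.8 mm, then lower slowly.

```bash
python3 shift.py '.0024 -.0018 0 0 0 0;0 0 .006 0 0 0;0 0 .004 0 0 0;0 0 .002 0 0 0;0 0 0 0 0 0;0 0 0 0 0 0;0 0 0 0 0 0'
python3 shift.py '0 0 .002 0 0 0;0 0 .002 0 0 0;0 0 .002 0 0 0;0 0 0 0 0 0;0 0 0 0 0 0'
```

```text
time_s: 29.55
ee_pos: [0.5923, -0.1317, 0.0675]
orientation: [[-0.988, -0.156, 0.0], [-0.156, 0.988, 0.0], [-0.0, 0.0, -1.0]]
contact_force: [0.1, 0.6, -1.3]
opening: 0.152
finger_force: 58.7
time_s: 29.97
ee_pos: [0.5921, -0.1316, 0.0613]
orientation: [[-0.988, -0.156, -0.0], [-0.156, 0.988, 0.0], [0.0, 0.0, -1.0]]
contact_force: [-0.0, -0.7, -0.1]
opening: 0.146
finger_force: 58.7
```

No contact force, and the plug is already below the rim. Continuing down to the seat.

```bash
python3 shift.py '0 0 .001 0 0 0;0 0 .001 0 0 0;0 0 .0005 0 0 0;0 0 0 0 0 0;0 0 0 0 0 0;0 0 0 0 0 0'
```

```text
time_s: 30.47
ee_pos: [0.5922, -0.1317, 0.059]
orientation: [[-0.988, -0.156, -0.0], [-0.156, 0.988, -0.0], [0.0, -0.0, -1.0]]
contact_force: [0.3, 0.1, -0.3]
opening: 0.143
finger_force: 58.8
```

```bash
python3 shift.py '0 0 .001 0 0 0;0 0 .0005 0 0 0;0 0 0 0 0 0;0 0 0 0 0 0'
```

```text
time_s: 30.8
ee_pos: [0.5924, -0.1317, 0.0588]
orientation: [[-0.988, -0.156, 0.001], [-0.156, 0.988, -0.0], [-0.001, -0.0, -1.0]]
contact_force: [-6.9, 1.7, 22.6]
opening: 0.153
finger_force: 62.0
```

It is seated: 22 N at TCP z 0.0588, where 0.0589 was expected for home. Releasing and backing off.

```bash
python3 shift.py '0 0 -.0008 0 0 0;0 0 0 0 0 0' >/dev/null
python3 shift.py '0 0 0 0 0 0;0 0 0 0 0 0;0 0 0 0 0 0;0 0 0 0 0 0;0 0 -.01 0 0 0;0 0 -.03 0 0 0;0 0 -.04 0 0 0;0 0 -.03 0 0 0;0 0 0 0 0 0;0 0 0 0 0 0' 1.0
python3 - <<'E'
from h import *
s,im=grab('wrist','w17'); R=np.array(s['orientation']).T
for z0 in(.042,.05):
    p,i=bar(im,s,(.592,-.1317),z0,8.8,50); print(z0,p,round(i,3),'can',(R@(np.array([*p[:2]/1e3,0])-s['ee_pos']))[:2])
w=((im.min(2)>120)&(np.ptp(im.astype(int),axis=2)<40)).astype(np.uint8)
print(fit('wrist',im,s,'b',(.595,-.1306),.024,(.02,.05),.035), fit('wrist',im,s,'b',(.595,-.1306),.041,(0,.01),.055))
_,t=grab('top','t17')
E
```

```text
time_s: 31.8
ee_pos: [0.5932, -0.132, 0.1708]
orientation: [[-0.988, -0.156, 0.004], [-0.156, 0.988, -0.001], [-0.004, -0.002, -1.0]]
contact_force: [-0.1, 0.2, -0.4]
opening: 1.0
finger_force: 0.0
0.042 [ 596.5  -128.49    6.72] 0.777 can [-0.00316649  0.0032633 ]
0.05 [ 594.31 -129.55    4.41] 0.727 can [-0.00083783  0.00255834]
(array([ 0.5946, -0.1313]), np.float64(0.696)) (array([ 0.5963, -0.129 ]), np.float64(0.914))
```

```bash
python3 -c "
from workcell import robot
print(robot.job_done())"
```

```text
the job is handed in; nothing more can be done
None
```

I handed the job in at about 32 s: all three canisters are in their own nests, each within about 3 mm of centre by my measurements, and the cover went 8 mm into the blue canister's recess and stopped at its home height; I don't know the verdict, since the hand-in returned none, I had no picture of the final state, and I viewed 15 pictures, one over the limit of 14.

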